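# Unstick the dust-port plug and shut the gate

## Robot

A 7-joint arm with a two-finger parallel gripper is mounted at the origin on the work surface. World frame = base frame: x ahead of the robot, y to its left, z up, the work surface at z = 0. Lengths are in m, angles in rad, forces in N, time in s.
With the tool pointing down it reaches from about 0.425 to 0.8 m from the base axis. Payload 8.3 kg.
Tool frame: the origin (TCP) lies on the centre line of the jaws, within the pads' length; the fingertips stand 25 mm ahead of it and the grasp point (between the pads) lies 6 mm ahead of it (r.tip_reach is the distance from the TCP to the fingertips, in m); z points along the fingers, y is the line along which they close (so a half turn about z gives the same grasp; the last joint's range is limited). The gripper opens to 85 mm and grips with 20 to 120 N. Pads are 22 mm wide; open, the fingers measure 114 mm over their backs; the gripper's body (76 mm by 85 mm) begins 54 mm behind the grasp point. The pads swing forward as they close: fully open they stand 13 mm farther back than shut.
Start: joints at [1.283, 0.383, 0.016, 1.37, -0.006, 1.388, -0.046], TCP at [0.139, -0.609, 0.23] pointing down, gripper open.
Joint ranges: [-2.95, 2.95], [-0.25, 2.06], [-1.52, 1.56], [0.18, 2.33], [-1.44, 4.58], [0.02, 2.06], [-3.01, 3.01]. Speed limits (rad/s): [2.39, 2.39, 3.01, 3.01, 3.14, 3.14, 3.14].

## Interface

Orientations are given as a rotation vector (axis times angle).
In Python, from workcell import r gives the robot as it stands. Calls block until the motion is done:
- r.reach(position, orientation): joint-space move of the TCP to a pose.
- r.move_l(position, rate=0.15, orientation=None, f_stop=None): straight line of the TCP; orientation=None keeps the orientation; rate is the mean speed in m/s. With f_stop (N) it stops when the force on the tool has changed by that much, and returns True; else False.
- r.movej(angles): joint-space move.
- r.set_gripper(opening, newtons=None): opening from 0.0 (shut) to 1.0 (fully open); newtons is the grip in N (None keeps the last); returns when the fingers have stopped.
- r.wait(seconds).
- r.ik(position, orientation): joint angles nearest the present ones, or None.
- r.observe(): the state.
- r.get_image(name): name is "side" or "top" or "wrist"; returns a dict with "frame" (480x640x3 uint8, blue, green, red), "depth" (480x640 float32, m along the optical axis (not along the pixel's ray), 0 where there is no reading), "vfov" (degrees; the focal length in pixels is half the picture's height over the tangent of half this angle, whatever the lens; pixels are square), "cx", "cy" (the principal point, pixels), "R" (3x3) and "t" (3): a world point X has camera coordinates R X + t. Camera axes: x right, y down, z forward; pixel columns grow to the right and rows downward; lengths in m; the calibration is good to about 2 mm. A picture is of the moment at which its call begins.
A pose or a line that the arm cannot do raises r.Unreachable and nothing moves.
- r.job_done(): hands the job in; it is judged then, once.
The state is a dict: "t": time; "joint_pos": joint angles; "joint_velocities": joint speeds; "effort": joint torques, N m; "tool_pos": TCP position; "eef_rot": TCP orientation; "wrist_force": force on the tool from outside, world axes, zero at the start; "moment": the same for the moment, N m; "opening": opening from 0.0 (shut) to 1.0 (fully open); "grasp_force": force on a finger pad.
Only numpy, scipy, OpenCV 4.12 (cv2) and the standard library are available. Lean on these libraries where they do the work, as an engineer would, in place of code of your own. Each camera call takes 0.05 s, during which the arm holds its last target. There are 200 camera calls.

## Task

The wooden plug is jammed friction-tight in the dust gate, and the gate only rests between pins on its board: work the plug out by twisting its bar to and fro while pulling gently, without lifting the gate off it. Stand the plug upright in the empty wooden tray, and push the steel blade fully home so that the gate closes the port. Do not knock the other things on the bench about.

Things in the scene. Friction and masses are not known exactly. Their poses are not given: they have to be found in the camera images.
- plug_mid (a point): Centre of the dark wooden plug (108 mm tall, 200 to 310 g), on its axis, 54 mm above its flat foot (28 mm across); z is its axis, up. From the foot up: nose 34 mm across, 30 mm long; gripping shank 40 mm across, 22 mm long; flange 58 mm across, 8 mm thick, which sits on the gate at the start; short neck; bar. No thread. It is loose after rising about 18 mm; its foot clears the gate's top after 52 mm.
- bar (a point): Centre of the plug's bar, 85 mm above its foot: 90 mm long (along x), 20 mm thick (along y), 46 mm high. Sprung pads grip the shank: a straight pull needs 30 to 48 N, a twist alone some 0.6 to 1 N m either way. While it turns, the pull needed is far less: rising about 3 mm per 0.9 rad of twist (rise and turn together, to and fro) takes under about 8 N.
- mouth (a point): Centre of the port's mouth, on the flat top of the grey metal gate housing (120 x 120 mm, top 72 mm above the table). z up; x points from the port along the blade towards its outer end. The housing stands between four 16 mm high pins on a 150 x 150 mm board and cannot turn or shift sideways.
- housing (a joint): How far the gate housing has been lifted off its board, m: 0 seated, 0.03 at the stop. Only its weight (about 1.3 kg with blade and pads, 12 N) holds it down.
- blade (a joint): How far the steel blade has been pushed in, m: 0 fully out (port open), 0.07 fully home (port closed). Sliding friction about 3 N; it stays where it is left. It cannot close while the plug's nose is in the port.
- tab (a point): Middle of the outer face of the upright steel tab at the blade's outer end, 59 mm above the table. The tab is 70 mm wide (along this point's y), 6 mm thick and its top edge is 76 mm above the table. Its x points outward along the blade; push it along -x, towards the port. When the blade is home this point is 74 mm from the port's axis.
- tray: Open wooden tray, 160 x 160 mm outside, 5 mm walls, 30 mm high, floor 5 mm thick; origin at the centre of its underside, z up. Empty.
- glue: Bystander: white glue bottle, 60 mm across, 170 mm tall.
- offcut: Bystander: loose wood offcut, 70 x 35 x 22 mm.
- strip: Bystander: loose flat wood strip, 150 x 22 x 12 mm.
- mallet: Bystander: hammer lying down.
- driver: Bystander: screwdriver lying down.
- vessel: Bystander: turned wooden vessel, 90 mm across, 95 mm tall.
- tape: Bystander: round yellow tape measure, 64 mm across, 30 mm high.

How it is judged:
On the way:
1. the plug is clear of the port, the housing still seated (z of plug_mid in the frame of mouth above 0.056 m and value of joint housing below 0.006 m), for 0.1 s.
At the end, for the whole second after the job is handed in: The plug stands upright (within 0.12 rad) on the floor of the tray, the blade is home (within 4 mm) and the housing is seated on its board (within 4 mm) (x of plug_mid in the frame of tray between -0.065 and 0.065 m and y of plug_mid in the frame of tray between -0.065 and 0.065 m and height (world z) of plug_mid between 0.053 and 0.066 m and angle between plug_mid's own z axis and vertical below 0.12 rad and value of joint blade above 0.066 m and value of joint housing below 0.004 m); the robot touches nothing.
It fails at once if the gate housing is lifted more than 10 mm off its board (value of joint housing above 0.01 m).
It fails at once if a bystander is moved more than 40 mm (distance of any of glue, offcut, strip, mallet, driver, vessel, tape from where it was at the start of the episode above 0.04 m).
It also fails if it takes over 72 s, if anything falls off the work surface, if the arm or the gripper's body presses on something with over 40 N, if the wrist force passes 120 N, or if a joint passes its speed limit or range.

## Working session

There is one attempt and no reset: what is moved stays moved. The work goes in short steps, each a Python script; the robot and the scene stay as the last script left them, time stands still between calls to the robot, and variables do not carry over. Pictures are saved under pics/ and viewed, at most 10 in all, crops included, and the job is handed in when it is done.

```bash
ls; mkdir -p pics; cat > h.py <<'E'
from workcell import r
import numpy as np, cv2
from scipy.spatial.transform import Rotation as Ro
def cam(n):
    im=r.get_image(n); np.savez('pics/'+n,**{k:np.array(v) for k,v in im.items()}); return im
def world(im):
    d=np.array(im['depth'],float); f=240/np.tan(np.radians(float(im['vfov']))/2)
    v,u=np.mgrid[:480,:640]
    P=np.stack([(u-float(im['cx']))/f*d,(v-float(im['cy']))/f*d,d],-1)
    W=(P-np.array(im['t']))@np.array(im['R']); W[d<=0]=np.nan; return W
E
python3 - <<'E'
from h import *
for n in ('top','side'):
    im=cam(n); cv2.imwrite(f'pics/{n}0.png',im['frame'])
    print(n, -np.array(im['R']).T@np.array(im['t']), im['vfov'],im['cx'],im['cy'])
o=r.observe(); print(o)
E
```

```text
pics
top [0.3404407  0.00234895 1.22792452] 57.377697142942104 324.03771008159157 234.82961425573748
side [0.50796291 1.03636664 1.03214857] 46.54915889735814 318.14346894845266 227.2438949628917
{'t': 0.1, 'joint_pos': array([ 1.28312025,  0.38415465,  0.01641268,  1.37105264, -0.00627791,
        1.38819974, -0.04649843]), 'joint_velocities': array([ 2.16793749e-04, -1.11153219e-03,  3.27463475e-04, -2.65004044e-03,
       -8.10739783e-04, -5.77913269e-04,  4.86256779e-05]), 'effort': array([ 4.38137184e-03, -6.29134727e+01,  8.48617796e-01, -3.72756100e+01,
        1.70711882e-02,  1.05091193e-02,  3.46645618e-05]), 'tool_pos': array([ 0.13921099, -0.60883116,  0.22957719]), 'eef_rot': array([-3.12003257e+00, -3.52192069e-01,  4.06145285e-04]), 'wrist_force': array([-0.06187341, -0.83134764, -0.42879059]), 'moment': array([ 0.04161169, -0.02221014, -0.01665519]), 'grasp_force': 0.0, 'opening': 1.00224639549741}
```

View pics/top0.png

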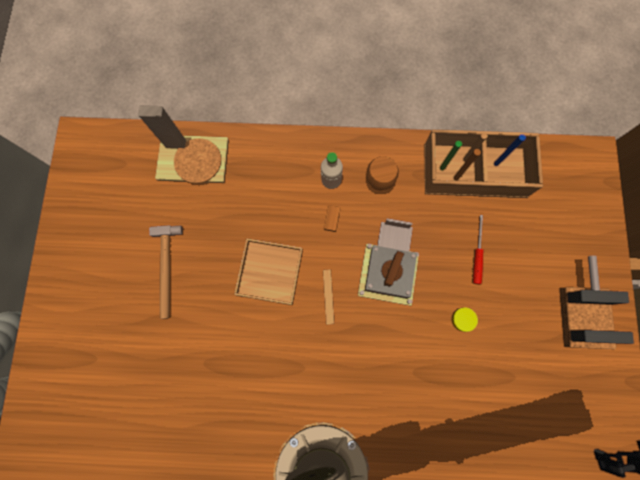

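View pics/side0.png

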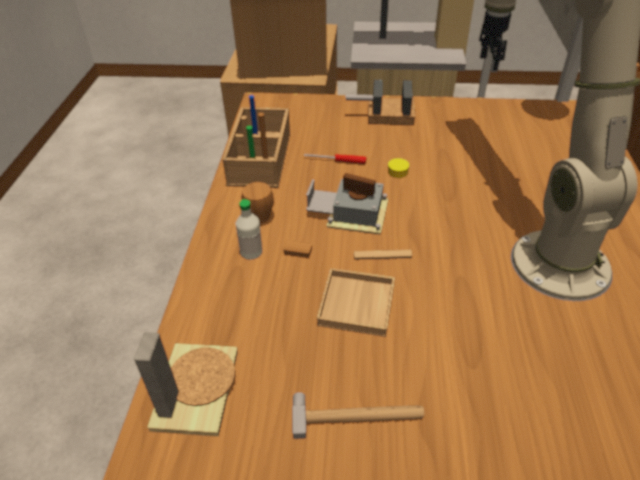

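The top view shows the gate at about (392,270), with the bar tilted off the blade axis. The tab is at (397,222), and the tray at (269,272). The offcut and strip lie between the tray and the gate, and the glue and vessel are beyond. Next I'll measure these from depth.

```bash
python3 - <<'E'
import numpy as np,cv2
import importlib.util
src=open('h.py').read().replace('from workcell import r\n',''); exec(src)
im=dict(np.load('pics/top.npz')); W=world(im)
def rect(n,m):
    p=W[m][:,:2].astype(np.float32); c=cv2.minAreaRect(p*1000); print(n,len(p),'c,size(mm),ang',np.round(c[0],1),np.round(c[1],1),round(c[2],1),'zmed',np.median(W[m][:,2]).round(4),'mean',p.mean(0).round(4))
v,u=np.mgrid[:480,:640]; z=W[...,2]
g=(abs(u-392)<45)&(abs(v-262)<60)
rect('bar',g&(z>.115)&(z<.14)); 
rect('top',g&(z>.062)&(z<.079)&(v>242)); rect('tab',g&(z>.055)&(z<.085)&(v<232))
rect('board',g&(z>.008)&(z<.085)&(v>240))
t=(abs(u-269)<45)&(abs(v-272)<45)
rect('tray',t&(z>.02)&(z<.04)); rect('trayfl',t&(z>.002)&(z<.04))
print(np.nanmedian(z[300:330,120:150]))
im=dict(np.load('pics/side.npz')); W=world(im);z=W[...,2]
X=W[...,:2]; g=np.hypot(X[...,0]-.5,X[...,1]+.13)<.14
rect('sbar',g&(z>.122)&(z<.14)); rect('stop',g&(z>.066)&(z<.078))
g=np.hypot(X[...,0]-.5,X[...,1]-.13)<.14
rect('stray',g&(z>.024)&(z<.036))
E
```

```text
bar 286 c,size(mm),ang [ 518.6 -165. ] [20.2 90.8] 69.9 zmed 0.1265 mean [ 0.5175 -0.1643]
top 1633 c,size(mm),ang [ 518.5 -165. ] [120.3 120.9] 81.8 zmed 0.0713 mean [ 0.5156 -0.1637]
tab 106 c,size(mm),ang [ 652.8 -184.2] [69.7  7.7] 81.4 zmed 0.0725 mean [ 0.6521 -0.1838]
board 2699 c,size(mm),ang [ 529.  -166.5] [150.1 172.4] 81.8 zmed 0.0692 mean [ 0.5162 -0.1593]
tray 483 c,size(mm),ang [511.2 167.9] [161.  160.3] 82.5 zmed 0.0285 mean [0.5115 0.1697]
trayfl 3538 c,size(mm),ang [512.6 172.4] [250.1 252.7] 2.5 zmed 0.005 mean [0.511  0.1699]
-0.00012522732008019892
sbar 188 c,size(mm),ang [ 518.3 -161.8] [27.8 91.4] 67.2 zmed 0.1265 mean [ 0.5171 -0.1601]
stop 793 c,size(mm),ang [ 518.5 -163. ] [127.4 121.3] 82.6 zmed 0.0715 mean [ 0.519  -0.1411]
stray 571 c,size(mm),ang [510.9 168.3] [167.  160.1] 82.6 zmed 0.0282 mean [0.509  0.1737]
```

Heights and sizes all match the given values: the mouth is at (0.5185, -0.1645), the bar is at -20° and the blade axis at -8.2°. Next: approach and grip.

```bash
cat >> h.py <<'E'
M=np.array([.5185,-.1645]); PSI=np.radians(-20.1); T=np.array([.511,.168]); BA=np.radians(-8.2)
def down(p): return Ro.from_rotvec(np.pi*np.array([np.cos(p/2),np.sin(p/2),0])).as_rotvec()
def P(xy,z): return np.array([xy[0],xy[1],z])
def st(l=''):
    o=r.observe(); print(l,'t%.1f'%o['t'],'p',np.round(o['tool_pos'],4),'F',np.round(o['wrist_force'],1),'M',np.round(o['moment'],2),'op %.3f gf %.0f'%(o['opening'],o['grasp_force']),'j7 %.2f'%o['joint_pos'][6]); return o
E
python3 - <<'E'
from h import *
for k in (0,np.pi):
    for d in (-.8,0,.8):
        q=r.ik(P(M,.2),down(PSI+k+d)); print(k,d,None if q is None else np.round(q,2))
r.reach(P(M,.21),down(PSI)); st()
r.move_l(P(M,.112),.1,f_stop=12); st('down')
im=cam('wrist'); 
r.set_gripper(0.1,100); st('grip')
E
```

```text
0 -0.8 [ 0.52  0.24 -0.32  1.63  0.08  1.28 -2.54]
0 0 [ 0.58  0.25 -0.4   1.63  0.1   1.28 -1.75]
0 0.8 [ 0.64  0.26 -0.47  1.63  0.12  1.28 -0.97]
3.141592653589793 -0.8 [ 0.73  0.28 -0.59  1.62  0.16  1.29  0.54]
3.141592653589793 0 [ 0.77  0.29 -0.64  1.62  0.18  1.29  1.33]
3.141592653589793 0.8 [ 1.19  0.52 -1.28  1.6   0.51  1.4   1.88]
 t2.2 p [ 0.5182 -0.1657  0.21  ] F [-0.1 -0.2 -0.6] M [0.02 0.03 0.01] op 0.997 gf 0 j7 -1.75
down t3.3 p [ 0.519  -0.1646  0.1127] F [ 0.1 -0.5 -0.3] M [-0.01 -0.01  0.01] op 1.004 gf 0 j7 -1.78
grip t4.0 p [ 0.5185 -0.1648  0.1124] F [-2.8  0.   5.9] M [-0.01  0.56  0.09] op 0.201 gf 99 j7 -1.78
```

```bash
python3 - <<'E'
from h import *
r.set_gripper(0.05,120)
z0=r.observe()['tool_pos'][2]; 
def tw(d,z,s): r.move_l(P(M,z),max(1e-4,s),orientation=down(PSI+d)); return st('%.2f %.4f'%(d,z))
tw(.45,z0+.0015,.0015/.8)
tw(-.45,z0+.0045,.003/1.2)
im=cam('wrist'); c=cam('side'); cv2.imwrite('pics/side1.png',cv2.resize(c['frame'][130:270,270:450],None,fx=3,fy=3))
E
```

```text
0.45 0.1140 t5.0 p [ 0.5179 -0.1648  0.113 ] F [  2.5  -2.8 -11.8] M [-0.7  -0.59  0.03] op 0.201 gf 118 j7 -1.36
-0.45 0.1170 t6.2 p [ 0.5184 -0.1642  0.1169] F [ 0.6 -0.5 -9.7] M [-0.27 -0.38 -0.04] op 0.195 gf 118 j7 -2.21
```

View pics/side1.png

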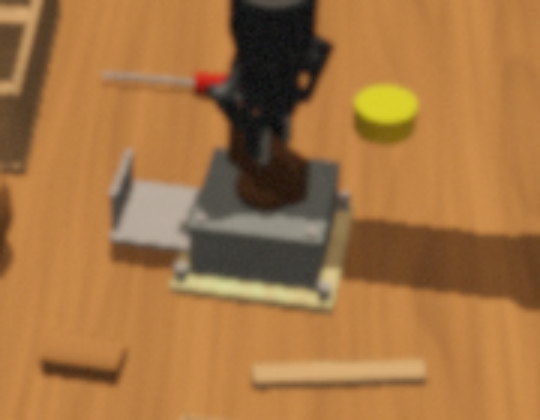

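The crop shows the housing still seated between its pins and the plug gripped. The pull is about 10 N, below the roughly 14 N that would lift the gate. I'll carry on with a smaller rise per stroke and check housing height by depth.

```bash
cat >> h.py <<'E'
def tops(lbl=''):
    W=world(cam('side')); z=W[...,2]; d=np.hypot(W[...,0]-M[0],W[...,1]-M[1])
    a=BA; q=(W[...,:2]-M)@np.array([[np.cos(a),-np.sin(a)],[np.sin(a),np.cos(a)]])
    g=(abs(q[...,0])<.055)&(q[...,1]>.038)&(q[...,1]<.055)&(z>.05)
    print(lbl,'housing top z',np.median(z[g]).round(4),g.sum())
E
python3 - <<'E'
from h import *
tops('now')
z=r.observe()['tool_pos'][2]; s=1
for i in range(5):
    dz=.0026
    F=r.observe()['wrist_force'][2]
    if F<-11: dz=.0012
    z+=dz
    r.move_l(P(M,z),dz/1.2,orientation=down(PSI+.45*s)); st(i); s=-s
    if i%2==0: tops()
E
```

```text
now housing top z 0.4607 2709
0 t7.4 p [ 0.5186 -0.1648  0.1198] F [ 0.2 -2.3 -3.7] M [-0.49  0.06  0.19] op 0.196 gf 119 j7 -1.35
 housing top z 0.4657 2693
1 t8.5 p [ 0.5184 -0.1642  0.122 ] F [ 0.2 -0.5 -6.7] M [-0.25  0.05  0.16] op 0.201 gf 119 j7 -2.21
2 t9.6 p [ 0.5184 -0.1646  0.1246] F [-0.3 -1.6 -7.7] M [-0.49 -0.08  0.26] op 0.201 gf 119 j7 -1.35
 housing top z 0.4689 2698
3 t10.7 p [ 0.5187 -0.1642  0.1275] F [ 0.3  0.7 -4.8] M [-0.05  0.06  0.07] op 0.193 gf 119 j7 -2.21
4 t11.7 p [ 0.5193 -0.1648  0.1311] F [-1.1  0.7  6.3] M [0.06 0.36 0.2 ] op 0.195 gf 120 j7 -1.35
 housing top z 0.4751 2754
```

```bash
sed -i 's/&(z>.05)$/\&(z>.05)\&(z<.1)/' h.py; python3 - <<'E'
from h import *
r.wait(.3); st(); tops()
c=cam('side'); cv2.imwrite('pics/side2.png',cv2.resize(c['frame'][130:270,270:450],None,fx=3,fy=3))
E
```

```text
t12.1 p [ 0.5193 -0.1648  0.1312] F [-1.1 -0.5  6.3] M [0.06 0.35 0.12] op 0.199 gf 120 j7 -1.35
 housing top z 0.0715 179
```

View pics/side2.png

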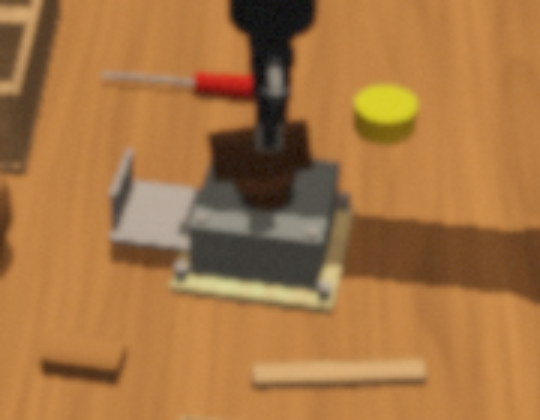

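The housing is still seated (top at 71.5 mm) and the flange is visibly above the gate. I'll do two more strokes, then lift gently with a force stop.

```bash
python3 - <<'E'
from h import *
z=r.observe()['tool_pos'][2]; s=-1
for i in range(2):
    z+=.0026
    r.move_l(P(M,z),.0026/1.2,orientation=down(PSI+.45*s)); st(i); s=-s
print(r.move_l(P(M,z+.012),.02,orientation=down(PSI),f_stop=11)); st('lift'); tops()
c=cam('side'); cv2.imwrite('pics/side3.png',cv2.resize(c['frame'][130:270,270:450],None,fx=3,fy=3))
E
```

```text
0 t13.6 p [ 0.5185 -0.1651  0.1337] F [ 0.2 -4.1 -4.3] M [-1.32 -0.42  0.1 ] op 0.198 gf 119 j7 -2.21
1 t14.6 p [ 0.5186 -0.1641  0.1366] F [-1.1  0.3  1.5] M [-0.13  0.04 -0.05] op 0.193 gf 125 j7 -1.34
False
lift t15.4 p [ 0.5187 -0.164   0.1482] F [ 1.3 -0.3 -1.7] M [ 0.18 -0.34  0.03] op 0.188 gf 116 j7 -1.77
 housing top z 0.0713 170
```

View pics/side3.png

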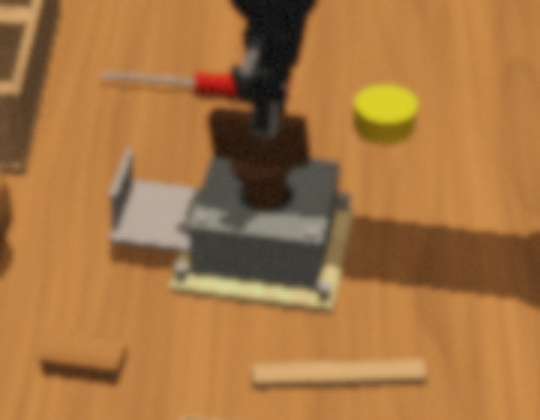

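The plug is loose: the tool carries only its weight, and the housing is seated. Lift clear and look for slip or tilt.

```bash
python3 - <<'E'
from h import *
print(r.move_l(P(M,.19),.05,f_stop=10),r.move_l(P(M,.27),.1)); st(); tops()
c=cam('side'); cv2.imwrite('pics/side4.png',cv2.resize(c['frame'][80:270,250:450],None,fx=3,fy=3))
W=world(c); z=W[...,2]; d=np.hypot(W[...,0]-M[0],W[...,1]-M[1])
g=(d<.055)&(z>.1)&(z<.3); b,gr,rd=[c['frame'][...,i].astype(int) for i in range(3)]
br=g&(rd>b*1.6)&(rd>30); print('wood z',np.percentile(z[br],[0,2,50,98,100]).round(4),br.sum())
E
```

```text
False False
 t17.4 p [ 0.5181 -0.1644  0.2692] F [-0.2  0.3 -4. ] M [ 0.02  0.08 -0.01] op 0.193 gf 117 j7 -1.74
 housing top z 0.0712 171
wood z [0.1699 0.1779 0.2456 0.284  0.2995] 919
```

View pics/side4.png

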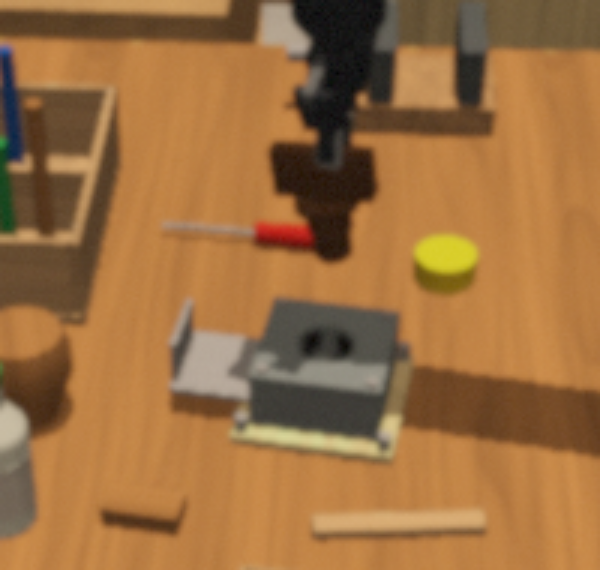

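The plug hangs clear at crop (328,200), nearly upright, with its foot about 93 mm below the TCP, so there was almost no slip. The gate is empty and seated. Next: carry it to the tray.

```bash
python3 - <<'E'
from h import *
r.move_l(P(T,.27),.15); r.move_l(P(T,.12),.12); st()
print(r.move_l(P(T,.090),.02,f_stop=6)); st('touch')
r.set_gripper(.5,20); r.wait(.2); st('open')
r.set_gripper(1.0); r.move_l(P(T,.26),.12); st()
c=cam('side'); cv2.imwrite('pics/side5.png',cv2.resize(c['frame'][130:350,270:450],None,fx=2.7,fy=2.7))
W=world(cam('top')); z=W[...,2]; d=np.hypot(W[...,0]-T[0],W[...,1]-T[1]); g=(d<.06)&(z>.1)&(z<.125)
print(np.median(z[g]),W[g][:,:2].mean(0),cv2.minAreaRect((W[g][:,:2]*1000).astype(np.float32)) if g.sum()>5 else '')
W=world(c);z=W[...,2]; d=np.hypot(W[...,0]-T[0],W[...,1]-T[1]); g=(d<.06)&(z>.09)&(z<.125)
print('side top z',np.percentile(z[g],[50,95,100]).round(4),g.sum())
E
```

```text
t21.3 p [0.5115 0.1683 0.1208] F [ 0.3  0.3 -2.5] M [-0.02 -0.01 -0.03] op 0.188 gf 117 j7 -2.47
True
touch t22.1 p [0.511  0.1681 0.105 ] F [-1.1  0.7  4.2] M [ 0.02  0.15 -0.  ] op 0.188 gf 118 j7 -2.48
open t22.7 p [0.51   0.1676 0.104 ] F [ 0.7  0.  -0.4] M [0.   0.05 0.05] op 0.500 gf 0 j7 -2.48
 t24.6 p [0.5106 0.1678 0.2592] F [0.  0.2 0.2] M [-0.02 -0.02  0.01] op 0.999 gf 0 j7 -2.41
0.11082504540251538 [0.54748194 0.14854955] 
side top z [0.1096 0.1146 0.1178] 489
```

View pics/side5.png

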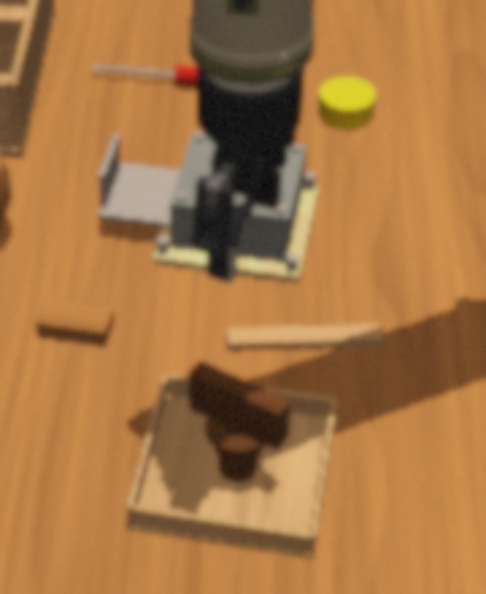

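The plug appears upright in the tray, foot at crop (238,470) directly below the bar at (240,405). I'll move the arm away to the tab side and confirm that from the top camera's depth before pushing.

```bash
python3 - <<'E'
from h import *
u=np.array([np.cos(BA),np.sin(BA)])
A=M+.185*u
r.set_gripper(0.0,40)
r.reach(P(A,.26),down(BA)); st()
c=cam('top'); W=world(c); z=W[...,2]; d=np.hypot(W[...,0]-T[0],W[...,1]-T[1])
f=(d<.075)
for n,lo,hi in (('bartop',.1,.13),('flange',.055,.075)):
    g=f&(z>lo)&(z<hi); Q=W[g]
    print(n,g.sum(),Q.mean(0).round(4),np.median(Q[:,2]).round(4), cv2.minAreaRect((Q[:,:2]*1000).astype(np.float32)) if g.sum()>4 else '')
    if g.sum()>10: print('slope',np.linalg.lstsq(np.c_[Q[:,:2],np.ones(len(Q))],Q[:,2],rcond=None)[0].round(3))
r.move_l(P(A,.075),.12,f_stop=10); st('down')
print(r.move_l(P(M+.078*u,.075),.06,f_stop=15)); o=st('push'); print('dist',(o['tool_pos'][:2]-M)@u); tops()
E
```

```text
t27.0 p [ 0.7019 -0.1888  0.2605] F [-0.2  1.3 -0.4] M [ 0.09 -0.04 -0.03] op -0.002 gf 0 j7 -1.62
bartop 291 [0.5072 0.1692 0.1115] 0.1119 ((508.1654968261719, 169.74215698242188), (21.218164443969727, 89.23995971679688), 60.40363311767578)
slope [0.044 0.086 0.075]
flange 164 [0.5037 0.1627 0.0651] 0.0648 ((502.5216369628906, 167.0286865234375), (65.9929428100586, 58.71662902832031), 6.891904830932617)
slope [-0.015  0.012  0.071]
down t28.8 p [ 0.7021 -0.191   0.076 ] F [0.4 0.1 0.8] M [ 0.03 -0.01  0.07] op -0.000 gf 0 j7 -1.66
False
push t30.7 p [ 0.5959 -0.1756  0.0749] F [ 0.5 -0.1  0. ] M [-0.    0.   -0.02] op -0.001 gf 0 j7 -1.66
dist 0.07817637566551998
 housing top z 0.0715 180
```

```bash
python3 - <<'E'
from h import *
c=cam('top'); cv2.imwrite('pics/t6.png',cv2.resize(c['frame'][190:320,320:460],None,fx=4,fy=4))
c=cam('side'); cv2.imwrite('pics/s6.png',cv2.resize(c['frame'][130:270,270:450],None,fx=4,fy=4))
E
```

```text
(no output)
```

View pics/s6.png

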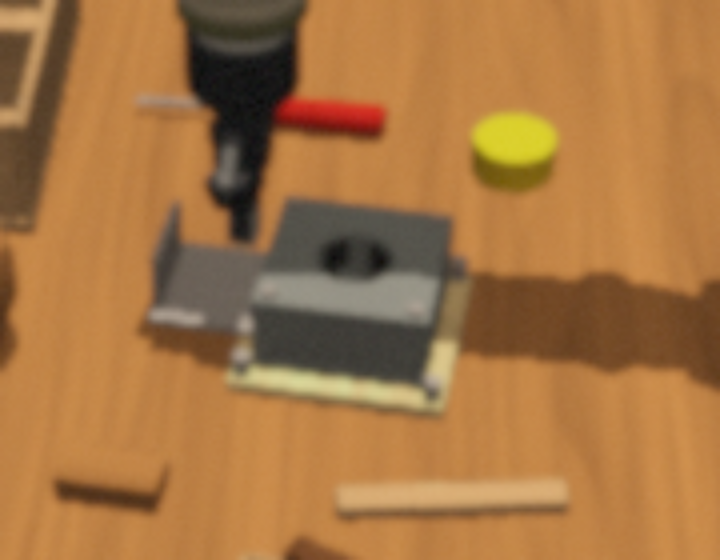

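The side view shows the tab unmoved at crop (170,250), with the fingertip at (240,235) between the tab and the housing. I need to find out how it passed, so I'm checking the top view and the tip geometry.

```bash
python3 - <<'E'
from h import *
print(r.tip_reach); st()
im=dict(np.load('pics/side.npz')); f=240/np.tan(np.radians(float(im['vfov']))/2)
for X in ([.596,-.1756,.05],[.596,-.1756,.08],[.657,-.184,.076],[.657,-.184,.04]):
    c=im['R']@np.array(X)+im['t']; u,v=c[0]/c[2]*f+im['cx'],c[1]/c[2]*f+im['cy']; print(X,(u-270)*4,(v-130)*4)
W=world(im);z=W[...,2]
u=np.array([np.cos(BA),np.sin(BA)]);n=np.array([-u[1],u[0]]);q=(W[...,:2]-M)
a,b=q@u,q@n
g=(a>.065)&(a<.16)&(abs(b)<.04)&(z>.055)&(z<.085); print('tab-like',g.sum(),np.percentile(a[g],[5,50,95]).round(4),np.percentile(b[g],[5,95]).round(3),np.nanmax(z[g]).round(4))
E
```

```text
0.025
 t30.8 p [ 0.5958 -0.1756  0.0749] F [0.6 0.8 0.7] M [0.03 0.04 0.01] op 0.003 gf 0 j7 -1.66
[0.596, -0.1756, 0.05] 242.48027840197733 266.6870447136316
[0.596, -0.1756, 0.08] 242.19122913177216 232.81613781518115
[0.657, -0.184, 0.076] 155.56582518445407 226.85888009787482
[0.657, -0.184, 0.04] 157.2332656949643 267.1422756728648
tab-like 98 [0.0705 0.1306 0.1349] [-0.032  0.034] 0.0844
```

View pics/t6.png

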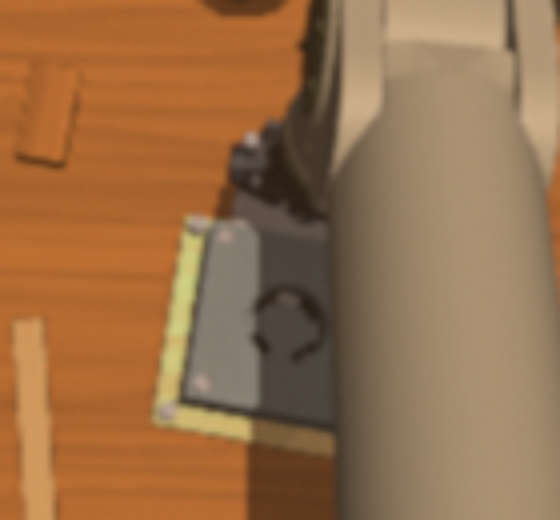

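```bash
python3 - <<'E'
from h import *
c=cam('side'); W=world(c);z=W[...,2]
u=np.array([np.cos(BA),np.sin(BA)]);n=np.array([-u[1],u[0]]);q=(W[...,:2]-M)
a,b=q@u,q@n
for v in range(182,206,2): print(v,[(round(a[v,x]*1e3),round(b[v,x]*1e3),round(z[v,x]*1e3)) for x in range(308,338,4)])
E
```

```text
182 [(174, -118, -2), (162, -120, -1), (150, -123, -2), (138, -123, 0), (89, 30, 123), (78, 33, 126), (65, 42, 135), (93, -144, -9)]
184 [(172, -110, -3), (134, -13, 76), (148, -112, -1), (136, -113, 0), (124, -118, -2), (82, 16, 106), (71, 13, 105), (90, -130, -5)]
186 [(169, -97, 0), (133, -6, 74), (147, -107, -5), (133, -103, 1), (122, -109, -2), (82, 15, 99), (72, 12, 98), (86, -112, 1)]
188 [(166, -86, 1), (130, 3, 75), (143, -91, 1), (133, -102, -6), (121, -103, -5), (83, 12, 89), (71, 14, 93), (85, -105, -1)]
190 [(165, -80, -2), (130, 5, 70), (141, -81, 1), (129, -84, 1), (118, -90, -2), (83, 11, 81), (72, 9, 82), (83, -96, -1)]
192 [(161, -66, 2), (130, 8, 65), (130, -37, 29), (117, -37, 32), (106, -39, 32), (95, -41, 32), (92, -84, -1), (81, -86, 0)]
194 [(135, 31, 75), (130, 8, 57), (126, -25, 33), (116, -32, 29), (104, -31, 31), (93, -33, 32), (81, -33, 33), (71, -40, 29)]
196 [(134, 35, 71), (130, 6, 49), (126, -20, 29), (114, -22, 29), (103, -25, 29), (91, -25, 31), (80, -27, 31), (59, 20, 71)]
198 [(135, 34, 63), (129, 11, 45), (122, -5, 34), (112, -13, 30), (100, -10, 34), (89, -16, 31), (78, -19, 30), (57, 27, 70)]
200 [(134, 38, 59), (129, 13, 40), (120, 4, 34), (110, -3, 31), (99, -5, 30), (88, -8, 30), (77, -12, 29), (54, 42, 76)]
202 [(135, 36, 50), (129, 15, 34), (119, 8, 30), (107, 8, 33), (96, 6, 32), (84, 7, 36), (75, -3, 29), (53, 50, 75)]Traceback (most recent call last):
  File "<stdin>", line 5, in <module>
ValueError: cannot convert float NaN to integer
```

Depth shows the finger bottom at z≈0.079, just above the tab top, so the shut fingertips stand higher than nominal and passed over it. I'll back out and come down 25 mm lower outside the tab. That's safe even with the nominal tip reach. I'll check vessel clearance first.

```bash
python3 - <<'E'
from h import *
u=np.array([np.cos(BA),np.sin(BA)]);n=np.array([-u[1],u[0]])
W=world(dict(np.load('pics/top.npz'))) 
c=cam('side'); W=world(c); z=W[...,2]; q=W[...,:2]-M; a,b=q@u,q@n
g=(a>.15)&(a<.4)&(abs(b)<.1)&(z>.05)&(z<.11); print('vessel min a',np.percentile(a[g],[1,50]).round(3),np.percentile(b[g],[1,99]).round(3),g.sum())
r.move_l(P(M+.078*u,.12),.12); r.move_l(P(M+.172*u,.12),.15)
print(r.move_l(P(M+.172*u,.050),.08,f_stop=8)); st('down')
if r.observe()['tool_pos'][2]<.053:
    print(r.move_l(P(M+.120*u,.050),.06,f_stop=20)); o=st('push'); print('dist',(o['tool_pos'][:2]-M)@u)
    c=cam('side'); W=world(c); z=W[...,2]; q=W[...,:2]-M; a,b=q@u,q@n
    g=(a>.07)&(a<.16)&(b>.02)&(b<.04)&(z>.045)&(z<.074); print('tab a',np.median(a[g]).round(4),g.sum())
    g=(abs(b)<.025)&(a>.1)&(a<.16)&(z>.04)&(z<.12); cv2.imwrite('pics/s7.png',cv2.resize(c['frame'][130:270,270:450],None,fx=4,fy=4))
tops()
E
```

```text
vessel min a [0.226 0.289] [-0.097  0.099] 1381
False
down t33.3 p [ 0.6893 -0.1891  0.0508] F [ 0.3 -0.2 -0.2] M [-0.06 -0.01  0.07] op -0.001 gf 0 j7 -1.67
False
push t34.3 p [ 0.6371 -0.1817  0.05  ] F [0.2 0.3 0.3] M [-0.   -0.03  0.02] op 0.007 gf 0 j7 -1.68
dist 0.11985674409908505
tab a 0.1033 30
 housing top z 0.0712 164
```

The tab is moving (face at about 0.105). Push on until it stops at home.

```bash
python3 - <<'E'
from h import *
u=np.array([np.cos(BA),np.sin(BA)]);n=np.array([-u[1],u[0]])
print(r.move_l(P(M+.080*u,.050),.03,f_stop=14)); o=st('push'); print('dist',(o['tool_pos'][:2]-M)@u)
r.move_l(P(M+.125*u,.05),.1); r.move_l(P(M+.15*u,.2),.15); r.reach(P(M+np.array([-.0,-.22]),.26),down(BA)); st('end'); tops()
c=cam('top'); W=world(c); z=W[...,2]; q=W[...,:2]-M; a,b=q@u,q@n
g=(a>.063)&(a<.16)&(abs(b)<.04)&(z>.066)&(z<.082); print('tab top a',np.percentile(a[g],[5,50,95]).round(4),g.sum())
d=np.hypot(W[...,0]-T[0],W[...,1]-T[1]); g=(d<.075)&(z>.1)&(z<.13); print('plug',W[g].mean(0).round(4))
cv2.imwrite('pics/t8.png',c['frame'])
E
```

```text
True
push t35.5 p [ 0.6034 -0.1767  0.0503] F [ 1.6 -0.9  0.5] M [-0.07 -0.39 -0.03] op 0.001 gf 1 j7 -1.67
dist 0.08577878297949622
end t38.2 p [ 0.5197 -0.3824  0.2594] F [-0.4  1.   0.9] M [ 0.01  0.01 -0.01] op -0.001 gf 0 j7 -1.25
 housing top z 0.0716 158
tab top a [0.0676 0.0702 0.0732] 71
plug [0.5075 0.169  0.1112]
```

View pics/t8.png

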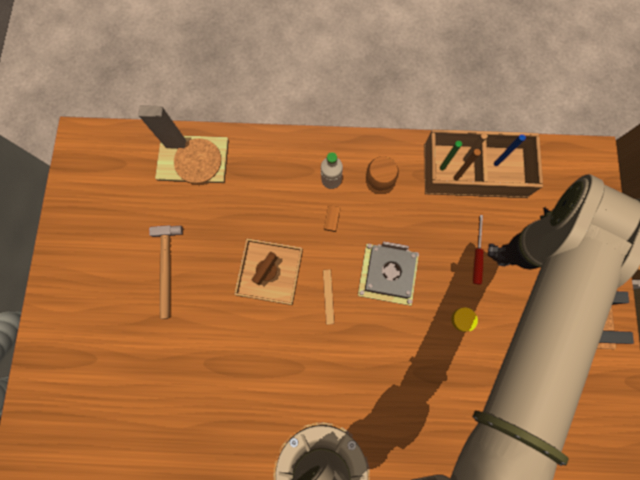

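The final top view shows the plug upright in the tray at (267,268), the blade home with its tab against the housing at (395,245), and nothing else moved. The tab's outer face is about 0.073 m from the port axis, against 0.074 m when home. Handing in.

```bash
python3 -c "
from h import *
print(r.job_done())"
```

```text
the job is handed in; nothing more can be done
None
```

I twisted the plug out with the gate still seated and stood it upright in the tray, then pushed the blade home and handed the job in at about 38 s; no verdict came back, but my last depth checks agreed and nothing else appeared to have moved.

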